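# Turn the spice mill to its charging pointer

## Robot

A 6-joint arm with a two-finger parallel gripper is mounted at the origin on a cart in front of the work surface, level with it; the furniture and walls round the work are solid. World frame = base frame: x ahead of the robot, y to its left, z up, the work surface at z = 0. Lengths are in m, angles in degrees, forces in N, time in s.
With the tool pointing down it reaches from about 0.4 to 0.825 m from the base axis. Payload 7 kg.
Tool frame: the origin (TCP) lies on the centre line of the jaws, within the pads' length; the fingertips stand 22 mm ahead of it and the grasp point (between the pads) lies 3 mm ahead of it (ctrl.finger_overhang is the distance from the TCP to the fingertips, in m); z points along the fingers, y is the line along which they close (so a half turn about z gives the same grasp; the last joint's range is limited). The gripper opens to 88 mm and grips with 3 to 60 N. Pads are 19 mm wide; open, the fingers measure 130 mm over their backs; the gripper's body (78 mm by 193 mm) begins 47 mm behind the grasp point.
Start: joints at [-49.498, 20.546, 0.682, 0, -70.136, -16.507], TCP at [0.274, -0.617, 0.249] pointing down, gripper open.
Joint ranges: [-176.03, 176.03], [-82.01, 121.73], [-58.28, 71.71], [-173.87, 95.51], [-174.79, -0.11], [-173.66, 173.66]. Speed limits (degrees/s): [136.94, 136.94, 172.46, 180, 180, 180].

## Interface

Orientations are given as [roll, pitch, yaw] about the fixed x, y, z axes, in that order (R = Rz(yaw) Ry(pitch) Rx(roll)).
In Python, from plant import ctrl gives the robot as it stands. The module is installed in compiled form; this text tells all that it offers.
- The arm moves only by the shell command python3 -m creep 'ROWS'. ROWS is JSON, a list of rows, each an object with "grip": the closure, from 0 (fully open) to 1 (shut); "delta_pos": the shift along the tool's x, y, z scaled (see below), a list of three; "rotation": the turn, a rotation vector about the tool's x, y, z scaled (see below), a list of three. A call has 1 to 5 rows; each row is the pose to reach, as a shift and turn from the pose commanded when the call began, along the tool's axes at that moment; what a row does not reach only later rows make up. The controller multiplies each number of a shift by 10 cm and each number of a turn by pi/2 rad. A row lasts 1/10 s, in which the tool goes at most 50 mm and 8.59 degrees, less where a joint would pass 70% of its speed; a pose out of reach is approached as far as the arm can. A call with a number of a shift or a turn outside -1 to 1 is refused whole. A call with a gripper value outside its range is refused whole. The fingers move at their own pace and stop on an object; the grip force is fixed at half the most. Time passes only in rows, so rows that repeat a pose let the fingers close. It gives the time, the measured TCP pose, the force, the opening and the grip force at its end, in the units of the state.
- ctrl.get_obs(): the state, without advancing time (a new reading comes with each control period).
- ctrl.snapshot(name): name is "scene" or "side" or "wrist"; returns a dict with "color" (400x640x3 uint8, red, green, blue), "intrinsics" (3x3 intrinsics, pixels), "R" (3x3) and "t" (3): a world point X has camera coordinates R X + t. Camera axes: x right, y down, z forward; pixel columns grow to the right and rows downward; lengths in m; the calibration is good to about 2 mm. A picture is of the moment at which its call begins. There is no depth.
- ctrl.close_job(): hands the job in; it is judged then, once.
The state is a dict: "clock": time; "joint_pos": joint angles; "qvel": joint speeds; "tau": joint torques, N m; "tool_pos": TCP position; "orientation": TCP orientation; "force": force on the tool from outside, world axes, zero at the start; "moment": the same for the moment, N m; "opening": finger opening in m; "gripper_force": force on a finger pad.
Only numpy, scipy, OpenCV 4.12 (cv2) and the standard library are available. Lean on these libraries where they do the work, as an engineer would, in place of code of your own. Each camera call takes 0.05 s, during which the arm holds its last target. There are 200 camera calls.

## Task

The rechargeable spice mill lies wrong way round in its dock, with its orange charging tab underneath. Turn the mill about its own length until the tab lines up with the white pointer on the dock's swivelling disc, and leave it lying fully down in both V rests with the tab end still close to the disc. It is too much for one twist of the wrist: set the mill down in its rests with the tab part of the way round, let go, and take it again from another slant. Leave the disc as it is set and do not disturb the things round about.

Things in the scene. Friction and masses are not known exactly. Their poses are not given: they have to be found in the camera images.
- dock: White charging dock, fixed. Origin on the table, centred below the two rests; x runs toward the disc, z up. Base 250 x 90 x 12 mm, x = -113 to 137. Rests at x = -50 and 50 mm, 12 mm thick, each a 90-degree V open upward, 51 mm wide in y, tips 90 mm high. The seated 36 mm barrel's axis is along x, 95 mm above the table; between the rests there is free room under and beside it.
- head (a joint): Angle of the stiff black disc (80 mm across, dock x = 109 to 117 mm, on the barrel's axis). 0: its white pointer stands straight up; positive turns it about dock +x (toward dock -y). It starts between -0.6 and 0.6 rad and must stay as it is.
- pointer (a point): Point on the disc's white pointer, 34 mm from the barrel's axis, at dock x = 109 mm. Its z axis points radially outward along the pointer, its x along dock x. The pointer reaches to 51 mm from the axis.
- spice_mill: Round spice mill, about 220 g, steel with a black middle band, 190 mm long, 36 mm thick, lying in the dock. Origin on its axis at mid length; own x along the barrel toward the tab end, own -z is where the orange tab sticks out. Plain barrel from x = -69 to 68 mm. At the start the tab points straight down.
- tab_tip (a point): Outer tip of the orange charging tab: at mill x = +82 mm, 34 mm from the axis, along mill -z. The tab is 12 mm long along the barrel, 9 mm wide, and stands 16 mm out of the barrel.
- tomato_tin: Bystander: low food tin, 76 mm across, 58 mm high, origin under its centre.
- salve_pot: Bystander: low round pot with a grey lid, 69 mm across, 41 mm high, origin under its centre.
- masking_tape: Bystander: roll of masking tape lying flat, 104 mm across, 25 mm high, origin under its centre.
Things that resemble listed ones, but are neither listed nor needed, are in the scene too. What is shaped like the spice_mill but green is not meant.

How it is judged (in metres and radians):
On the way:
1. the mill is set down in both rests and let go with the tab part of the way round (more than about 20 degrees from straight down and from the pointer) (x of spice_mill in the frame of dock between -0.015 and 0.015 m and y of spice_mill in the frame of dock between -0.004 and 0.004 m and z of spice_mill in the frame of dock between 0.091 and 0.099 m and z of tab_tip in the frame of dock above 0.063 m and z of tab_tip in the frame of pointer below -0.002 m and contact force between the fingers and spice_mill below 0.1 N and linear speed of spice_mill below 0.02 m/s), for 0.2 s.
At the end, for the whole second after the job is handed in: The mill lies at rest in both V rests (axis within 4 mm of the seated line, within 15 mm of its middle position along the dock, tab end toward the disc), and the tip of the tab is within 6 mm (about 10 degrees) sideways of the pointer's line, on the pointer's side (x of spice_mill in the frame of dock between -0.015 and 0.015 m and y of spice_mill in the frame of dock between -0.004 and 0.004 m and z of spice_mill in the frame of dock between 0.091 and 0.099 m and y of tab_tip in the frame of pointer between -0.006 and 0.006 m and z of tab_tip in the frame of pointer above -0.01 m and linear speed of spice_mill below 0.02 m/s and angular speed of spice_mill below 0.1 rad/s); the robot touches nothing.
It fails at once if the disc with the pointer is turned (pointer moved more than 5 mm) (distance of pointer from where it was at the start of the episode above 0.005 m).
It fails at once if a bystander (tin, pot or tape) is moved more than 20 mm (distance of any of tomato_tin, salve_pot, masking_tape from where it was at the start of the episode above 0.02 m).
It also fails if it takes over 64 s, if anything falls off the work surface, if the arm or the gripper's body presses on something with over 40 N, if the wrist force passes 120 N, or if a joint passes its speed limit or range.

## Working session

There is one attempt and no reset: what is moved stays moved. The work goes in short steps, Python scripts to look and compute and a shell command to move; the robot and the scene stay as the last step left them, time stands still between calls to the robot, and variables do not carry over. Pictures are saved under pics/ and viewed, at most 10 in all, crops included, and the job is handed in when it is done.

```bash
mkdir -p pics
python3 - <<'E'
from plant import ctrl
import cv2
o=ctrl.get_obs();print(o['clock'],o['tool_pos'],o['orientation'],o['opening'],ctrl.finger_overhang)
for n in("scene","side"):
    s=ctrl.snapshot(n);cv2.imwrite(f"pics/{n}0.png",s["color"][:,:,::-1]);print(n,s["intrinsics"].tolist(),s["R"].round(4).tolist(),s["t"].round(4).tolist())
E
```

```text
0.0 [ 0.27427476 -0.61625119  0.24760977] [ 1.79902503e+02 -8.44000338e-03 -1.56012654e+02] 0.08779237473886425 0.022
scene [[496.2161098734193, 0.0, 323.15080583233555], [0.0, 496.2161098734193, 200.84405790209914], [0.0, 0.0, 1.0]] [[0.4564, -0.8896, 0.016], [-0.5543, -0.2983, -0.777], [0.696, 0.3458, -0.6292]] [-0.3341, 0.3715, 0.9696]
side [[369.17453011210284, 0.0, 319.1853143699869], [0.0, 369.17453011210284, 200.01931336748586], [0.0, 0.0, 1.0]] [[-0.9472, -0.3205, 0.0055], [-0.1714, 0.4922, -0.8534], [0.2708, -0.8093, -0.5212]] [0.4647, 0.202, 0.7171]
```

View pics/scene0.png

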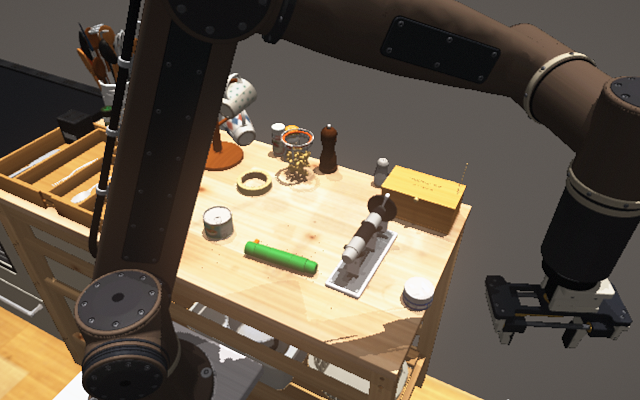

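View pics/side0.png

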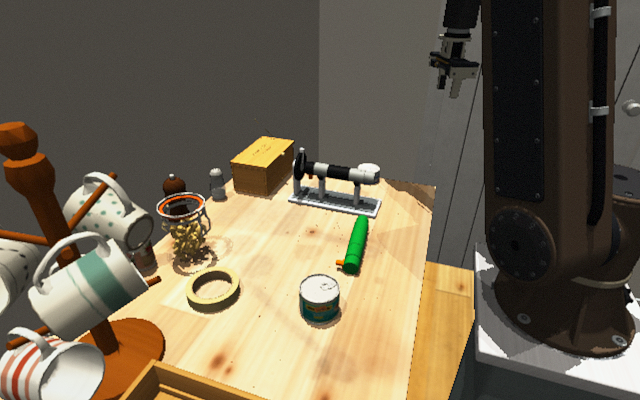

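The scene view shows the steel and black mill in the white dock at (366,238), with the disc at (382,208) at the far end. The green decoy is at (281,257), the dark pepper mill at (328,150), the pot at (419,292), the tin at (218,222) and the tape at (254,183). Candidates are the dock mill (366,238), the green one (281,257) and the pepper mill (328,150). I choose the one in the dock and check it with a crop.

Run:
```python
import cv2,numpy as np
a=cv2.imread("pics/scene0.png")[180:310,310:450];b=cv2.imread("pics/side0.png")[140:225,280:390]
a=cv2.resize(a,None,fx=4,fy=4,interpolation=2)
b=cv2.resize(b,None,fx=2.2,fy=2.2,interpolation=2);b=cv2.copyMakeBorder(b,0,a.shape[0]-b.shape[0],0,0,0)
cv2.imwrite("pics/crop0.png",np.hstack([a,b])[:,:800])
```

```text
(no output)
```

View pics/crop0.png

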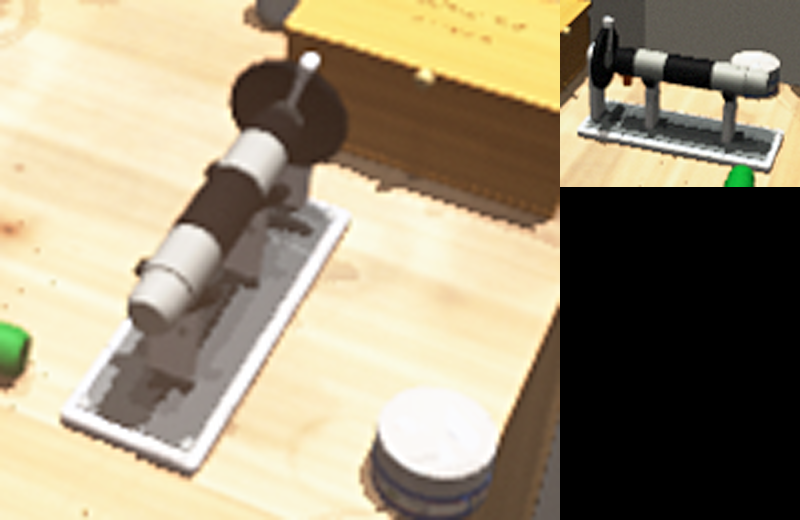

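The crop confirms it: the steel and black mill lies in the dock, with its orange tab under it at side (310,176). The pointer tip is at scene (388,195) and side (302,149). The base top corners in the scene are (325.5,284.5), (358,297) and (397.5,233).

```bash
cat > h.py <<'E'
import numpy as np
from plant import ctrl
def cam(n): 
    s=ctrl.snapshot(n); return s
def ray(s,p):
    R=np.array(s["R"]);t=np.array(s["t"]);d=R.T@np.linalg.inv(s["intrinsics"])@[p[0],p[1],1];return -R.T@t,d
def onplane(s,p,n,c):
    o,d=ray(s,p);n=np.array(n,float);return o+d*(c-n@o)/(n@d)
def tri(s1,p1,s2,p2):
    o1,d1=ray(s1,p1);o2,d2=ray(s2,p2);A=np.c_[d1,-d2];k=np.linalg.lstsq(A,o2-o1,rcond=None)[0]
    a=o1+d1*k[0];b=o2+d2*k[1];return (a+b)/2,np.linalg.norm(a-b)
def proj(s,X):
    c=np.array(s["R"])@X+s["t"];q=np.array(s["intrinsics"])@c;return q[:2]/q[2]
E
python3 - <<'E'
from h import *
import cv2
s=cam("scene");d=cam("side")
P=[onplane(s,p,[0,0,1],.012) for p in((325.5,284.5),(358.2,297),(397.5,233))]
for p in P:print(p.round(4))
print(np.linalg.norm(P[0]-P[1]),np.linalg.norm(P[1]-P[2]))
ux=(P[2]-P[1])/np.linalg.norm(P[2]-P[1]);uy=np.array([-ux[1],ux[0],0])
print("yaw",np.degrees(np.arctan2(ux[1],ux[0])))
o=(P[0]+P[2])/2-ux*.012;o[2]=0;print("origin",o)
t,e=tri(s,(388,194.5),d,(301.8,149));print("ptip",t,e);r=t-o;print("dock",r@ux,r@uy,r[2]-.095)
for X in(-.113,.137):
  for Y in(-.045,.045):
    q=o+ux*X+uy*Y+[0,0,.012];print(X,Y,proj(s,q).round(1),proj(d,q).round(1))
# side mask bottoms
for n,a,b in(("end-",-.095,0),("end+",.095,0)):
    q=o+ux*a+[0,0,.095];print(n,proj(s,q).round(1),proj(d,q).round(1))
E
```

```text
[ 0.3932 -0.1799  0.012 ]
[ 0.3948 -0.2638  0.012 ]
[ 0.6432 -0.2672  0.012 ]
0.08391448355821914 0.24839702824676782
yaw -0.8022884991134522
origin [ 0.50618377 -0.22338393  0.        ]
ptip [ 0.62189991 -0.23386291  0.14144766] 0.00514504295927882
dock 0.11585152542602689 -0.008857677713503914 0.04644766142537485
-0.113 -0.045 [359.  298.1] [383.  197.6]
-0.113 0.045 [324.5 283.9] [376.2 214.3]
0.137 -0.045 [398.5 233.5] [300.  182.8]
0.137 0.045 [367.5 222.6] [287.9 197.4]
end- [346.5 261.1] [375.8 177.3]
end+ [379.4 213.3] [307.4 166.2]
```

```bash
python3 -m creep '[{"grip":0,"delta_pos":[-0.5,0.33,0],"rotation":[0,0,0]},{"grip":0,"delta_pos":[-0.93,0.66,0],"rotation":[0,0,0]},{"grip":0,"delta_pos":[-0.93,0.66,0],"rotation":[0,0,0]}]'
python3 -m creep '[{"grip":0,"delta_pos":[-0.5,0.33,0],"rotation":[0,0,0]},{"grip":0,"delta_pos":[-0.93,0.66,0],"rotation":[0,0,0]},{"grip":0,"delta_pos":[-0.93,0.66,0],"rotation":[0,0,0]}]'
python3 -m creep '[{"grip":0,"delta_pos":[-0.5,0.33,0],"rotation":[0,0,0]},{"grip":0,"delta_pos":[-0.93,0.66,0],"rotation":[0,0,0]},{"grip":0,"delta_pos":[-0.93,0.66,0],"rotation":[0,0,0]}]'
python3 -m creep '[{"grip":0,"delta_pos":[-0.5,0.33,0],"rotation":[0,0,0]},{"grip":0,"delta_pos":[-0.93,0.66,0],"rotation":[0,0,0]},{"grip":0,"delta_pos":[-0.93,0.66,0],"rotation":[0,0,0]}]'
python3 -m creep '[{"grip":0,"delta_pos":[0,0,0],"rotation":[0,0,0.09]},{"grip":0,"delta_pos":[0,0,0],"rotation":[0,0,0.18]},{"grip":0,"delta_pos":[0,0,0],"rotation":[0,0,0.2667]},{"grip":0,"delta_pos":[0,0,0],"rotation":[0,0,0.2667]}]'
python3 - <<'E'
from h import *
import cv2
print(ctrl.get_obs())
for n in("wrist","scene"):
  s=cam(n);cv2.imwrite(f"pics/{n}1.png",s["color"][:,:,::-1])
  if n=="wrist":print(s)if 0 else print(s["R"],s["t"],s["intrinsics"])
E
```

```text
clock: 0.5
tool_pos: [0.3339, -0.5155, 0.2486]
orientation: [180.0, 0.0, -155.9]
force: [-0.3, 0.1, 0.2]
opening: 0.0877
gripper_force: 0.0
clock: 0.8
tool_pos: [0.3922, -0.4175, 0.2488]
orientation: [-180.0, 0.0, -155.9]
force: [0.4, -1.5, -0.3]
opening: 0.0878
gripper_force: 0.0
clock: 1.1
tool_pos: [0.4504, -0.3196, 0.2487]
orientation: [-180.0, 0.0, -155.9]
force: [0.2, -0.6, -0.3]
opening: 0.0873
gripper_force: 0.0
clock: 1.4
tool_pos: [0.5086, -0.2216, 0.2486]
orientation: [-180.0, 0.0, -155.9]
force: [0.2, -0.5, -0.9]
opening: 0.0877
gripper_force: 0.0
clock: 1.8
tool_pos: [0.5068, -0.2247, 0.2484]
orientation: [-180.0, -0.0, 179.9]
force: [0.6, 1.1, 0.1]
opening: 0.0873
gripper_force: 0.0
{'clock': 1.8, 'joint_pos': array([-3.67180433e+00,  9.23334677e+00, -1.47092586e+01,  5.75026565e-03,
       -6.60780826e+01, -8.64700175e+01]), 'qvel': array([-4.23474312e-02, -9.74544989e-02, -1.05925908e-01, -4.35043673e-02,
        2.51967209e-03,  9.08694317e+00]), 'tau': array([  0.19314507, -41.65270329,  28.42487276,   6.74172968,
        -0.08165159,  -2.03389518]), 'tool_pos': array([ 0.50676488, -0.22474785,  0.24844295]), 'orientation': array([-1.79996028e+02, -2.09724913e-02,  1.79860510e+02]), 'force': array([0.56855318, 1.09049428, 0.13938608]), 'moment': array([-0.04475255,  0.01513297, -0.04715119]), 'gripper_force': 0.0, 'opening': 0.08734935904675947}
[[ 2.59670254e-03  9.99996547e-01  4.04124122e-04]
 [ 9.65129598e-01 -2.61194683e-03  2.61759502e-01]
 [ 2.61759654e-01 -2.89679413e-04 -9.65133048e-01]] [ 0.22175104 -0.52269182  0.25777389] [[312.80401808   0.         323.61963238]
 [  0.         312.80401808 197.62916727]
 [  0.           0.           1.        ]]
```

View pics/wrist1.png

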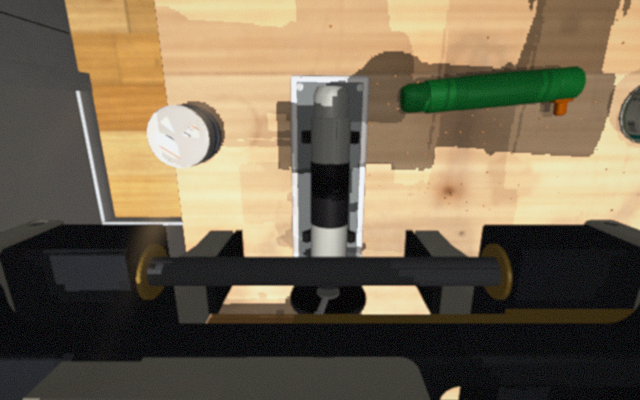

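The wrist view shows the mill running down the picture: its rear end is at (327,90), the band centre at (330,195) and the disc at (327,300), where the gripper partly hides the pointer. I shift +x to see the pointer from above.

```bash
python3 -m creep '[{"grip":0,"delta_pos":[-0.5,0,0],"rotation":[0,0,0]},{"grip":0,"delta_pos":[-0.9,0,0],"rotation":[0,0,0]},{"grip":0,"delta_pos":[-0.9,0,0],"rotation":[0,0,0]},{"grip":0,"delta_pos":[-0.9,0,0],"rotation":[0,0,0]}]'
python3 - <<'E'
from h import *
import cv2
s=cam("wrist");im=s["color"][:,:,::-1].copy();cv2.imwrite("pics/wrist2.png",im)
np.savez("w2.npz",R=s["R"],t=s["t"],intrinsics=s["intrinsics"])
a=im[0:240,220:440];cv2.imwrite("pics/wrist2c.png",cv2.resize(a,None,fx=2.5,fy=2.5,interpolation=2))
E
```

```text
clock: 2.3
tool_pos: [0.5971, -0.2244, 0.2473]
orientation: [180.0, -0.1, -179.9]
force: [1.4, -0.3, -0.8]
opening: 0.0876
gripper_force: 0.0
```

View pics/wrist2c.png

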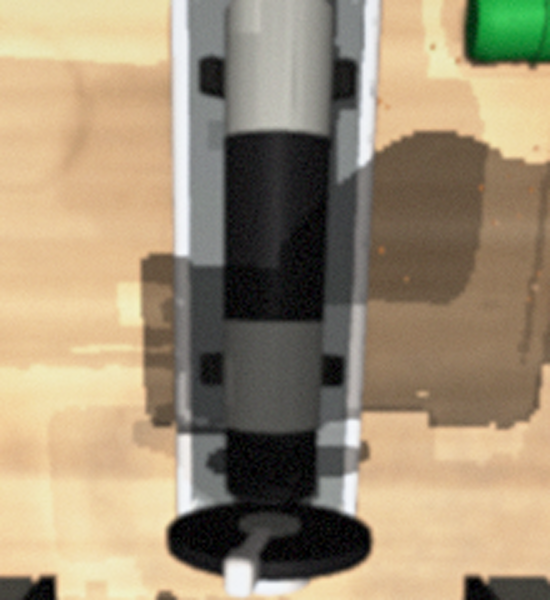

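The crop shows the rests at crop rows 77 (x 200–356) and 370 (x 200–345). The disc is centred at x≈269.5 and the pointer tip is near (240,560–590), leaning to -y.

Run:
```python
from h import *
s=np.load("w2.npz")
f=lambda x,y:(220+x/2.5-.3,y/2.5-.3)
A=onplane(s,f(278,77),[0,0,1],.09);B=onplane(s,f(272.5,370),[0,0,1],.09);print(A,B,(A+B)/2,np.degrees(np.arctan2(*(B-A)[1::-1])))
bl=[onplane(s,f(x,y),[0,0,1],.012) for x,y in((181,20),(375,20),(183,490),(353,490))];print(np.array(bl).round(4))
band=[onplane(s,f(277,y),[0,0,1],.113)for y in(133,319)];print(band, onplane(s,f(275,435),[0,0,1],.113))
o=(A+B)/2
for x in(.105,.109,.113):
  X=o[0]+x
  print(x,[ (onplane(s,f(*p),[1,0,0],X)-[0,o[1],.095])[1:].round(4).tolist() for p in((240,560),(240,577),(228,590),(252,590),(168,538),(371,538),(265,535))])
```

```text
[ 0.45882834 -0.21683284  0.09      ] [ 0.55803116 -0.21806093  0.09      ] [ 0.50842975 -0.21744689  0.09      ] -0.7092622129708775
[[ 0.419  -0.2565  0.012 ]
 [ 0.4188 -0.1742  0.012 ]
 [ 0.625  -0.2604  0.012 ]
 [ 0.6248 -0.1767  0.012 ]]
[array([ 0.48036372, -0.21750565,  0.113     ]), array([ 0.53843587, -0.2170398 ,  0.113     ])] [ 0.57834756 -0.21742431  0.113     ]
0.105 [[-0.0117, 0.0501], [-0.0113, 0.0654], [-0.0146, 0.0759], [-0.0076, 0.0759], [-0.0376, 0.0276], [0.034, 0.0271], [-0.0034, 0.0239]]
0.109 [[-0.012, 0.0391], [-0.0116, 0.055], [-0.015, 0.066], [-0.0077, 0.066], [-0.0391, 0.0154], [0.0358, 0.015], [-0.0033, 0.0116]]
0.113 [[-0.0123, 0.028], [-0.0119, 0.0446], [-0.0154, 0.0561], [-0.0078, 0.0561], [-0.0405, 0.0033], [0.0376, 0.0028], [-0.0032, -0.0007]]
```

```bash
python3 -m creep '[{"grip":0,"delta_pos":[0.44,0.03,0],"rotation":[0,0,0.01]},{"grip":0,"delta_pos":[0.88,0.06,0],"rotation":[0,0,0.01]},{"grip":0,"delta_pos":[0.88,0.06,0],"rotation":[0,0,0.01]}]'
python3 -m creep '[{"grip":0,"delta_pos":[0,0,0],"rotation":[-0.09,0,0]},{"grip":0,"delta_pos":[0,0,0],"rotation":[-0.18,0,0]},{"grip":0,"delta_pos":[0,0,0],"rotation":[-0.27,0,0]},{"grip":0,"delta_pos":[0,0,0],"rotation":[-0.36,0,0]},{"grip":0,"delta_pos":[0,0,0],"rotation":[-0.45,0,0]}]'
python3 -m creep '[{"grip":0,"delta_pos":[0,0,0],"rotation":[-0.02,0,0]},{"grip":0,"delta_pos":[0,0,0],"rotation":[-0.02,0,0]}]'
python3 -c "
from plant import ctrl
o=ctrl.get_obs();print(o['joint_pos'],o['tool_pos'],o['orientation'])"
```

```text
clock: 2.65
tool_pos: [0.5033, -0.218, 0.2493]
orientation: [179.9, -0.0, 179.1]
force: [1.7, -0.1, 0.5]
opening: 0.0876
gripper_force: 0.0
clock: 3.15
tool_pos: [0.509, -0.2188, 0.2506]
orientation: [139.3, 0.3, 179.2]
force: [0.6, 0.2, -0.4]
opening: 0.0873
gripper_force: 0.0
clock: 3.35
tool_pos: [0.5081, -0.2196, 0.2473]
orientation: [137.7, -0.1, 178.9]
force: [-0.6, 0.5, 0.1]
opening: 0.0875
gripper_force: 0.0
[-29.27918537  24.46350006   8.72403915 -36.58617836 -96.14264399
 -58.58218563] [ 0.50809616 -0.21955614  0.24734795] [ 1.37679636e+02 -9.69127190e-02  1.78949475e+02]
```

```bash
python3 -m creep '[{"grip":0,"delta_pos":[-0.01,-0.5,0],"rotation":[0,0,0]},{"grip":0,"delta_pos":[-0.01,-1.0,0],"rotation":[0,0,0]},{"grip":0,"delta_pos":[-0.01,-1.0,0],"rotation":[0,0,0]},{"grip":0,"delta_pos":[-0.01,-1.0,0],"rotation":[0,0,0]}]'
python3 -m creep '[{"grip":0,"delta_pos":[0,0,0.25],"rotation":[0,0,0]},{"grip":0,"delta_pos":[0,0,0.5],"rotation":[0,0,0]},{"grip":0,"delta_pos":[0,0,0.5],"rotation":[0,0,0]}]'
python3 - <<'E'
from h import *
import cv2
from scipy.spatial.transform import Rotation as Q
o=ctrl.get_obs();R=Q.from_euler('xyz',o['orientation'],degrees=True).as_matrix()
print(o['tool_pos'],o['orientation'],"to go tool:",R.T@(np.array([.509,-.2185,.095])-o['tool_pos'])-[0,0,.003])
s=cam("wrist");cv2.imwrite("pics/wrist3.png",s["color"][:,:,::-1])
E
```

```text
clock: 3.75
tool_pos: [0.5087, -0.2917, 0.1809]
orientation: [137.8, -0.1, 179.1]
force: [0.5, 1.0, 1.2]
opening: 0.0876
gripper_force: 0.0
clock: 4.05
tool_pos: [0.5093, -0.2549, 0.1451]
orientation: [137.7, 0.0, 179.3]
force: [-1.5, 0.8, 0.3]
opening: 0.0876
gripper_force: 0.0
[ 0.50934017 -0.25494845  0.14506761] [1.37726434e+02 4.62440584e-02 1.79276309e+02] to go tool: [ 0.00084091 -0.00671421  0.05855959]
```

View pics/wrist3.png

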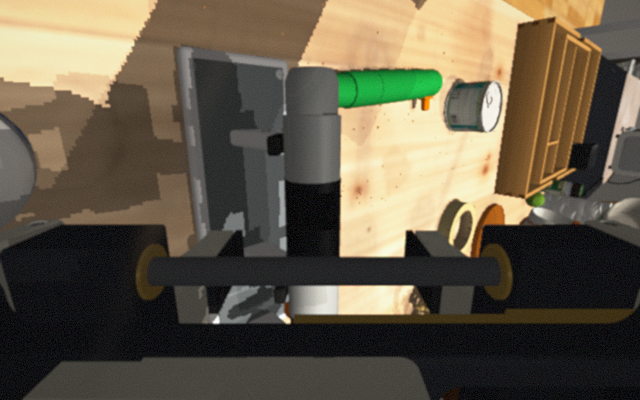

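The wrist view shows the barrel at columns 286–340 (centre 313) and the jaws centred near 325, which agrees with the computed -6.7 mm in tool y.

```bash
python3 -m creep '[{"grip":0,"delta_pos":[0,-0.067,0.2],"rotation":[0,0,0]},{"grip":0,"delta_pos":[0,-0.067,0.4],"rotation":[0,0,0]},{"grip":0,"delta_pos":[0,-0.067,0.585],"rotation":[0,0,0]},{"grip":0,"delta_pos":[0,-0.067,0.585],"rotation":[0,0,0]},{"grip":0,"delta_pos":[0,-0.067,0.585],"rotation":[0,0,0]}]'
python3 -m creep '[{"grip":0.4,"delta_pos":[0,0,0],"rotation":[0,0,0]},{"grip":0.8,"delta_pos":[0,0,0],"rotation":[0,0,0]},{"grip":1,"delta_pos":[0,0,0],"rotation":[0,0,0]},{"grip":1,"delta_pos":[0,0,0],"rotation":[0,0,0]},{"grip":1,"delta_pos":[0,0,0],"rotation":[0,0,0]}]'
python3 -m creep '[{"grip":1,"delta_pos":[0,0,0],"rotation":[0,0,0]},{"grip":1,"delta_pos":[0,0,0],"rotation":[0,0,0]},{"grip":1,"delta_pos":[0,0,0],"rotation":[0,0,0]}]'
```

```text
clock: 4.6
tool_pos: [0.5106, -0.2245, 0.0984]
orientation: [137.8, 0.1, 179.2]
force: [-0.5, 0.6, -0.3]
opening: 0.0873
gripper_force: 0.0
clock: 5.1
tool_pos: [0.5098, -0.2243, 0.0965]
orientation: [137.7, 0.0, 179.1]
force: [0.2, -0.3, -0.1]
opening: 0.0528
gripper_force: 0.0
clock: 5.4
tool_pos: [0.5098, -0.2221, 0.0979]
orientation: [137.5, 0.0, 179.2]
force: [-0.9, 6.0, 8.9]
opening: 0.0354
gripper_force: 30.0
```

```bash
python3 -m creep '[{"grip":1,"delta_pos":[0,0.04,-0.045],"rotation":[0,0,0]},{"grip":1,"delta_pos":[0,0.08,-0.09],"rotation":[0,0,0]},{"grip":1,"delta_pos":[0,0.08,-0.09],"rotation":[0,0,0]}]'
python3 -m creep '[{"grip":1,"delta_pos":[0,0,0],"rotation":[0.08,0,0]},{"grip":1,"delta_pos":[0,0,0],"rotation":[0.16,0,0]},{"grip":1,"delta_pos":[0,0,0],"rotation":[0.24,0,0]},{"grip":1,"delta_pos":[0,0,0],"rotation":[0.32,0,0]},{"grip":1,"delta_pos":[0,0,0],"rotation":[0.4,0,0]}]'
python3 -m creep '[{"grip":1,"delta_pos":[0,0,0],"rotation":[0.08,0,0]},{"grip":1,"delta_pos":[0,0,0],"rotation":[0.16,0,0]},{"grip":1,"delta_pos":[0,0,0],"rotation":[0.24,0,0]},{"grip":1,"delta_pos":[0,0,0],"rotation":[0.32,0,0]},{"grip":1,"delta_pos":[0,0,0],"rotation":[0.4,0,0]}]'
python3 -m creep '[{"grip":1,"delta_pos":[0,0,0],"rotation":[0.07,0,0]},{"grip":1,"delta_pos":[0,0,0],"rotation":[0.14,0,0]},{"grip":1,"delta_pos":[0,0,0],"rotation":[0.14,0,0]},{"grip":1,"delta_pos":[0,0,0],"rotation":[0.14,0,0]}]'
python3 - <<'E'
from h import *
import cv2
from scipy.spatial.transform import Rotation as Q
o=ctrl.get_obs();R=Q.from_euler('xyz',o['orientation'],degrees=True).as_matrix()
G=o['tool_pos']+R@[0,0,.003];print(G,R.round(3),"down to seat tool:",R.T@(np.array([.509,-.2185,.095])-G), o['force'],o['joint_pos'])
E
```

```text
clock: 5.7
tool_pos: [0.5102, -0.2249, 0.1093]
orientation: [137.8, 0.1, 179.1]
force: [-0.2, -0.1, -2.2]
opening: 0.0353
gripper_force: 30.0
clock: 6.2
tool_pos: [0.5108, -0.2244, 0.1095]
orientation: [174.0, 0.2, 179.1]
force: [-0.4, -1.4, -2.4]
opening: 0.0354
gripper_force: 30.0
clock: 6.7
tool_pos: [0.5099, -0.2239, 0.1092]
orientation: [-150.9, 0.1, 179.1]
force: [0.2, -1.4, -1.6]
opening: 0.0355
gripper_force: 30.0
clock: 7.1
tool_pos: [0.5094, -0.2247, 0.108]
orientation: [-138.6, -0.2, 179.0]
force: [0.1, 0.2, -2.2]
opening: 0.0352
gripper_force: 30.0
[ 0.50932485 -0.22669026  0.10572315] [[-1.     0.01  -0.014]
 [ 0.017  0.75  -0.661]
 [ 0.003 -0.661 -0.75 ]] down to seat tool: [0.00042639 0.01323024 0.00263642] [ 0.0536943   0.19565982 -2.21874684] [  12.0224969    19.84187649  -52.12924923   59.71571917  -48.18747394
 -155.86061607]
```

```bash
python3 -m creep '[{"grip":1,"delta_pos":[0,0.075,-0.066],"rotation":[0,0,0]},{"grip":1,"delta_pos":[0,0.075,-0.066],"rotation":[0,0,0]},{"grip":1,"delta_pos":[0,0.1,-0.04],"rotation":[0,0,0]},{"grip":1,"delta_pos":[0,0.12,-0.015],"rotation":[0,0,0]},{"grip":1,"delta_pos":[0,0.12,-0.015],"rotation":[0,0,0]}]'
python3 -m creep '[{"grip":1,"delta_pos":[0,0.014,0.016],"rotation":[0,0,0]},{"grip":1,"delta_pos":[0,0.014,0.016],"rotation":[0,0,0]},{"grip":1,"delta_pos":[0,0.014,0.016],"rotation":[0,0,0]}]'
python3 - <<'E'
from h import *
import cv2
for n,b in(("scene",(180,310,310,450)),("side",(140,225,280,390))):
  s=cam(n);c=s["color"][b[0]:b[1],b[2]:b[3],::-1];cv2.imwrite(f"pics/{n}4c.png",cv2.resize(c,None,fx=4,fy=4,interpolation=2))
E
```

```text
clock: 7.6
tool_pos: [0.5094, -0.2153, 0.1014]
orientation: [-138.5, -0.1, 179.0]
force: [0.1, -0.6, -3.0]
opening: 0.0352
gripper_force: 30.0
clock: 7.9
tool_pos: [0.5096, -0.2152, 0.0996]
orientation: [-138.5, -0.1, 179.0]
force: [-1.1, -1.0, -2.0]
opening: 0.0352
gripper_force: 30.0
```

View pics/side4c.png

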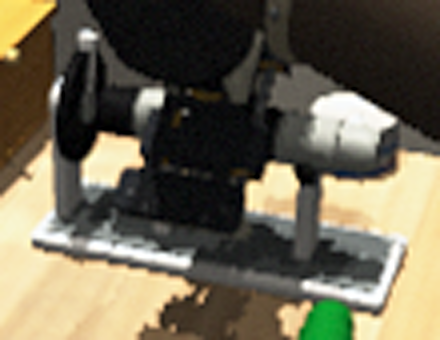

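The side crop shows the gripper over the band and the mill just about in its rests. The tab is turned away to the far side. There is no contact force yet, so I lower further.

```bash
python3 -m creep '[{"grip":1,"delta_pos":[0,0.01,0.011],"rotation":[0,0,0]},{"grip":1,"delta_pos":[0,0.01,0.011],"rotation":[0,0,0]}]'
python3 -m creep '[{"grip":1,"delta_pos":[0,0.007,0.008],"rotation":[0,0,0]},{"grip":1,"delta_pos":[0,0.007,0.008],"rotation":[0,0,0]}]'
python3 -m creep '[{"grip":1,"delta_pos":[0,0.007,0.008],"rotation":[0,0,0]},{"grip":1,"delta_pos":[0,0.007,0.008],"rotation":[0,0,0]}]'
```

```text
clock: 8.2
tool_pos: [0.5097, -0.2155, 0.099]
orientation: [-138.4, -0.1, 179.0]
force: [-0.1, -3.9, 3.7]
opening: 0.0349
gripper_force: 30.0
clock: 8.4
tool_pos: [0.5098, -0.2159, 0.0985]
orientation: [-138.4, -0.1, 179.0]
force: [-0.2, -4.5, 7.8]
opening: 0.0354
gripper_force: 30.0
clock: 8.6
tool_pos: [0.5099, -0.2162, 0.0981]
orientation: [-138.3, -0.0, 178.9]
force: [-2.2, -5.7, 12.2]
opening: 0.0352
gripper_force: 30.0
```

```bash
python3 -m creep '[{"grip":0,"delta_pos":[0,0,0],"rotation":[0,0,0]},{"grip":0,"delta_pos":[0,0,0],"rotation":[0,0,0]},{"grip":0,"delta_pos":[0,0,0],"rotation":[0,0,0]},{"grip":0,"delta_pos":[0,0,0],"rotation":[0,0,0]},{"grip":0,"delta_pos":[0,0,0],"rotation":[0,0,0]}]'
python3 -m creep '[{"grip":0,"delta_pos":[0,0,0],"rotation":[0,0,0]},{"grip":0,"delta_pos":[0,0,-0.25],"rotation":[0,0,0]},{"grip":0,"delta_pos":[0,0,-0.6],"rotation":[0,0,0]},{"grip":0,"delta_pos":[0,0,-1],"rotation":[0,0,0]},{"grip":0,"delta_pos":[0,0,-1],"rotation":[0,0,0]}]'
python3 -m creep '[{"grip":0,"delta_pos":[0,0,-0.5],"rotation":[0,0,0]},{"grip":0,"delta_pos":[0,0,-0.5],"rotation":[0,0,0]},{"grip":0,"delta_pos":[0,0,-0.5],"rotation":[0,0,0]}]'
python3 - <<'E'
from h import *
import cv2
I=[]
for n,b in(("scene",(180,310,310,450)),("side",(140,225,280,390))):
  s=cam(n);c=np.ascontiguousarray(s["color"][b[0]:b[1],b[2]:b[3],::-1]);I.append(cv2.resize(c,None,fx=3.5,fy=3.5,interpolation=2))
I[1]=cv2.copyMakeBorder(I[1],0,I[0].shape[0]-I[1].shape[0],0,0,0)
cv2.imwrite("pics/after1.png",np.hstack(I)[:,:800])
E
```

```text
clock: 9.1
tool_pos: [0.5097, -0.2148, 0.0959]
orientation: [-138.5, -0.1, 179.0]
force: [-0.6, -0.7, -0.2]
opening: 0.07
gripper_force: 0.0
clock: 9.6
tool_pos: [0.5138, -0.1453, 0.174]
orientation: [-138.7, 0.2, 179.2]
force: [-0.2, 0.5, 0.0]
opening: 0.0875
gripper_force: 0.0
clock: 9.9
tool_pos: [0.512, -0.1149, 0.2086]
orientation: [-138.6, -0.0, 179.1]
force: [-0.1, 0.2, -0.5]
opening: 0.0877
gripper_force: 0.0
```

View pics/after1.png

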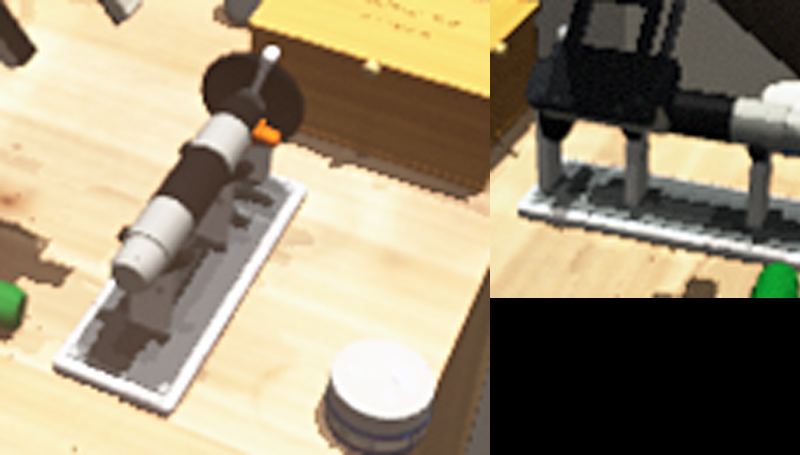

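The crop shows the mill seated in both rests, with the orange tab at (267,131) sticking out toward dock -y, about halfway round. The disc and pot have not moved.

```bash
python3 -m creep '[{"grip":0,"delta_pos":[0,0,-0.3],"rotation":[-0.09,0,0]},{"grip":0,"delta_pos":[0,0,-0.3],"rotation":[-0.18,0,0]},{"grip":0,"delta_pos":[0,0,-0.3],"rotation":[-0.27,0,0]},{"grip":0,"delta_pos":[0,0,-0.3],"rotation":[-0.36,0,0]},{"grip":0,"delta_pos":[0,0,-0.3],"rotation":[-0.45,0,0]}]'
python3 -m creep '[{"grip":0,"delta_pos":[0,-0.4,0],"rotation":[-0.09,0,0]},{"grip":0,"delta_pos":[0,-0.8,0],"rotation":[-0.18,0,0]},{"grip":0,"delta_pos":[0,-1,0],"rotation":[-0.27,0,0]},{"grip":0,"delta_pos":[0,-1,0],"rotation":[-0.36,0,0]},{"grip":0,"delta_pos":[0,-1,0],"rotation":[-0.45,0,0]}]'
python3 -m creep '[{"grip":0,"delta_pos":[0,0,0],"rotation":[-0.05,0,0]},{"grip":0,"delta_pos":[0,0,0],"rotation":[-0.05,0,0]},{"grip":0,"delta_pos":[0,0,0],"rotation":[-0.05,0,0]}]'
cat > go.py <<'E'
from h import *
from scipy.spatial.transform import Rotation as Q
o=ctrl.get_obs();R=Q.from_euler('xyz',o['orientation'],degrees=True).as_matrix()
print(o['orientation'],"to grasp, tool mm:",((R.T@(np.array([.510,-.219,.095])-o['tool_pos'])-[0,0,.003])*1000).round(1))
E
python3 go.py
```

```text
clock: 10.5
tool_pos: [0.5117, -0.0961, 0.2308]
orientation: [-179.3, -0.0, 179.0]
force: [-0.9, -0.8, -0.2]
opening: 0.0874
gripper_force: 0.0
clock: 11.0
tool_pos: [0.5098, -0.1982, 0.2323]
orientation: [140.3, -0.1, 178.8]
force: [-0.1, 1.0, -1.4]
opening: 0.0874
gripper_force: 0.0
clock: 11.3
tool_pos: [0.5095, -0.1969, 0.231]
orientation: [136.2, -0.3, 178.8]
force: [0.1, 0.6, 0.3]
opening: 0.0879
gripper_force: 0.0
[136.19624492  -0.2856623  178.84542937] to grasp, tool mm: [  -1.6 -110.    79.9]
```

```bash
python3 -m creep '[{"grip":0,"delta_pos":[0,-0.4,0],"rotation":[0,0,0]},{"grip":0,"delta_pos":[0,-0.8,0],"rotation":[0,0,0]},{"grip":0,"delta_pos":[0,-1.0,0],"rotation":[0,0,0]},{"grip":0,"delta_pos":[0,-1.0,0],"rotation":[0,0,0]}]'
python3 -m creep '[{"grip":0,"delta_pos":[0,-0.1,0.2],"rotation":[0,0,0]},{"grip":0,"delta_pos":[0,-0.1,0.4],"rotation":[0,0,0]},{"grip":0,"delta_pos":[0,-0.1,0.4],"rotation":[0,0,0]},{"grip":0,"delta_pos":[0,-0.1,0.4],"rotation":[0,0,0]}]'
python3 go.py
```

```text
clock: 11.7
tool_pos: [0.5082, -0.2679, 0.1613]
orientation: [136.1, -0.3, 179.0]
force: [-0.5, 0.6, -0.2]
opening: 0.0874
gripper_force: 0.0
clock: 12.1
tool_pos: [0.5097, -0.2467, 0.1291]
orientation: [136.3, -0.0, 179.1]
force: [0.0, 0.7, 0.8]
opening: 0.0882
gripper_force: 0.0
[ 1.36252147e+02 -4.25622310e-02  1.79121773e+02] to grasp, tool mm: [ 0.1 -3.5 40.8]
```

```bash
python3 -m creep '[{"grip":0,"delta_pos":[0,-0.03,0.15],"rotation":[0,0,0]},{"grip":0,"delta_pos":[0,-0.03,0.3],"rotation":[0,0,0]},{"grip":0,"delta_pos":[0,-0.03,0.41],"rotation":[0,0,0]},{"grip":0,"delta_pos":[0,-0.03,0.41],"rotation":[0,0,0]},{"grip":0,"delta_pos":[0,-0.03,0.41],"rotation":[0,0,0]}]'
python3 go.py
python3 -m creep '[{"grip":0.4,"delta_pos":[0,0,0],"rotation":[0,0,0]},{"grip":0.8,"delta_pos":[0,0,0],"rotation":[0,0,0]},{"grip":1,"delta_pos":[0,0,0],"rotation":[0,0,0]},{"grip":1,"delta_pos":[0,0,0],"rotation":[0,0,0]},{"grip":1,"delta_pos":[0,0,0],"rotation":[0,0,0]}]'
python3 -m creep '[{"grip":1,"delta_pos":[0,0,0],"rotation":[0,0,0]},{"grip":1,"delta_pos":[0,0,0],"rotation":[0,0,0]},{"grip":1,"delta_pos":[0,0,0],"rotation":[0,0,0]}]'
```

```text
clock: 12.6
tool_pos: [0.5095, -0.221, 0.0957]
orientation: [136.2, -0.2, 179.0]
force: [-0.0, 0.0, -0.4]
opening: 0.0878
gripper_force: 0.0
[ 1.36153290e+02 -1.50024861e-01  1.79047443e+02] to grasp, tool mm: [-0.5  0.9 -1.1]
clock: 13.1
tool_pos: [0.5095, -0.2213, 0.096]
orientation: [136.2, -0.1, 179.0]
force: [-0.0, -0.3, -0.4]
opening: 0.0531
gripper_force: 0.0
clock: 13.4
tool_pos: [0.5096, -0.2206, 0.0963]
orientation: [136.1, -0.1, 179.0]
force: [0.8, 1.5, 2.9]
opening: 0.0357
gripper_force: 30.0
```

```bash
python3 -m creep '[{"grip":1,"delta_pos":[0,0.04,-0.045],"rotation":[0,0,0]},{"grip":1,"delta_pos":[0,0.08,-0.09],"rotation":[0,0,0]},{"grip":1,"delta_pos":[0,0.08,-0.09],"rotation":[0,0,0]}]'
python3 -m creep '[{"grip":1,"delta_pos":[0,0,0],"rotation":[0.08,0,0]},{"grip":1,"delta_pos":[0,0,0],"rotation":[0.16,0,0]},{"grip":1,"delta_pos":[0,0,0],"rotation":[0.24,0,0]},{"grip":1,"delta_pos":[0,0,0],"rotation":[0.32,0,0]},{"grip":1,"delta_pos":[0,0,0],"rotation":[0.4,0,0]}]'
python3 -m creep '[{"grip":1,"delta_pos":[0,0,0],"rotation":[0.08,0,0]},{"grip":1,"delta_pos":[0,0,0],"rotation":[0.16,0,0]},{"grip":1,"delta_pos":[0,0,0],"rotation":[0.24,0,0]},{"grip":1,"delta_pos":[0,0,0],"rotation":[0.32,0,0]},{"grip":1,"delta_pos":[0,0,0],"rotation":[0.4,0,0]}]'
python3 -m creep '[{"grip":1,"delta_pos":[0,0,0],"rotation":[0.07,0,0]},{"grip":1,"delta_pos":[0,0,0],"rotation":[0.14,0,0]},{"grip":1,"delta_pos":[0,0,0],"rotation":[0.14,0,0]},{"grip":1,"delta_pos":[0,0,0],"rotation":[0.14,0,0]}]'
python3 go.py
```

```text
clock: 13.7
tool_pos: [0.51, -0.2221, 0.1088]
orientation: [136.2, -0.0, 179.0]
force: [0.6, -0.5, -1.9]
opening: 0.035
gripper_force: 30.0
clock: 14.2
tool_pos: [0.5105, -0.2217, 0.1091]
orientation: [172.4, 0.1, 179.0]
force: [-0.6, -0.9, -3.3]
opening: 0.0347
gripper_force: 30.0
clock: 14.7
tool_pos: [0.5096, -0.2212, 0.1087]
orientation: [-152.5, -0.1, 179.0]
force: [-0.1, -2.3, -2.9]
opening: 0.0357
gripper_force: 30.0
clock: 15.1
tool_pos: [0.5091, -0.2221, 0.1075]
orientation: [-140.2, -0.3, 179.0]
force: [0.4, -0.2, -2.4]
opening: 0.0351
gripper_force: 30.0
[-140.17698054   -0.2942892   178.95181664] to grasp, tool mm: [-1.  10.4  4.6]
```

```bash
python3 -m creep '[{"grip":1,"delta_pos":[0,0.034,-0.028],"rotation":[0,0,0]},{"grip":1,"delta_pos":[0,0.034,-0.028],"rotation":[0,0,0]},{"grip":1,"delta_pos":[0,0.065,0.01],"rotation":[0,0,0]},{"grip":1,"delta_pos":[0,0.09,0.04],"rotation":[0,0,0]},{"grip":1,"delta_pos":[0,0.09,0.04],"rotation":[0,0,0]}]'
python3 -m creep '[{"grip":1,"delta_pos":[0,0.01,0.011],"rotation":[0,0,0]},{"grip":1,"delta_pos":[0,0.01,0.011],"rotation":[0,0,0]},{"grip":1,"delta_pos":[0,0.01,0.011],"rotation":[0,0,0]}]'
python3 -m creep '[{"grip":1,"delta_pos":[0,0.007,0.008],"rotation":[0,0,0]},{"grip":1,"delta_pos":[0,0.007,0.008],"rotation":[0,0,0]}]'
```

```text
clock: 15.6
tool_pos: [0.5089, -0.2183, 0.0987]
orientation: [-140.1, -0.3, 178.9]
force: [-0.3, 1.0, -2.3]
opening: 0.0351
gripper_force: 30.0
clock: 15.9
tool_pos: [0.5093, -0.218, 0.0977]
orientation: [-140.1, -0.2, 178.9]
force: [-0.0, -0.1, -2.4]
opening: 0.0351
gripper_force: 30.0
clock: 16.1
tool_pos: [0.5094, -0.218, 0.0967]
orientation: [-140.1, -0.2, 178.9]
force: [-0.5, 0.0, -2.2]
opening: 0.0353
gripper_force: 30.0
```

```bash
python3 -m creep '[{"grip":1,"delta_pos":[0,0.007,0.008],"rotation":[0,0,0]},{"grip":1,"delta_pos":[0,0.007,0.008],"rotation":[0,0,0]}]'
python3 -m creep '[{"grip":1,"delta_pos":[0,0.007,0.008],"rotation":[0,0,0]},{"grip":1,"delta_pos":[0,0.007,0.008],"rotation":[0,0,0]}]'
```

```text
clock: 16.3
tool_pos: [0.5094, -0.2181, 0.0963]
orientation: [-140.0, -0.2, 178.9]
force: [-3.3, 0.4, 4.2]
opening: 0.0355
gripper_force: 30.0
clock: 16.5
tool_pos: [0.5094, -0.2182, 0.0962]
orientation: [-139.9, -0.1, 178.9]
force: [-6.1, 5.9, 13.9]
opening: 0.0356
gripper_force: 30.0
```

Seated. I release, back off, go above the disc and look.

```bash
python3 -m creep '[{"grip":0,"delta_pos":[0,0,0],"rotation":[0,0,0]},{"grip":0,"delta_pos":[0,0,0],"rotation":[0,0,0]},{"grip":0,"delta_pos":[0,0,0],"rotation":[0,0,0]},{"grip":0,"delta_pos":[0,0,0],"rotation":[0,0,0]},{"grip":0,"delta_pos":[0,0,0],"rotation":[0,0,0]}]'
python3 -m creep '[{"grip":0,"delta_pos":[0,0,0],"rotation":[0,0,0]},{"grip":0,"delta_pos":[0,0,-0.25],"rotation":[0,0,0]},{"grip":0,"delta_pos":[0,0,-0.6],"rotation":[0,0,0]},{"grip":0,"delta_pos":[0,0,-1],"rotation":[0,0,0]},{"grip":0,"delta_pos":[0,0,-1],"rotation":[0,0,0]}]'
python3 -m creep '[{"grip":0,"delta_pos":[0,0,-0.4],"rotation":[0,0,0]},{"grip":0,"delta_pos":[0,0,-0.8],"rotation":[-0.09,0,0]},{"grip":0,"delta_pos":[0,0,-0.8],"rotation":[-0.18,0,0]},{"grip":0,"delta_pos":[0,0,-0.8],"rotation":[-0.27,0,0]},{"grip":0,"delta_pos":[0,0,-0.8],"rotation":[-0.36,0,0]}]'
python3 -m creep '[{"grip":0,"delta_pos":[0,0,0],"rotation":[-0.083,0,0]},{"grip":0,"delta_pos":[0,0,0],"rotation":[-0.083,0,0]},{"grip":0,"delta_pos":[0,0,0],"rotation":[-0.083,0,0]}]'
```

```text
clock: 17.0
tool_pos: [0.5093, -0.2179, 0.0944]
orientation: [-140.1, -0.2, 178.9]
force: [-0.1, -0.5, -1.3]
opening: 0.0698
gripper_force: 0.0
clock: 17.5
tool_pos: [0.5137, -0.1504, 0.1744]
orientation: [-140.2, 0.1, 179.1]
force: [0.8, 0.7, 0.2]
opening: 0.0878
gripper_force: 0.0
clock: 18.0
tool_pos: [0.5124, -0.1015, 0.2335]
orientation: [-172.8, -0.0, 179.1]
force: [-0.1, -1.6, -0.6]
opening: 0.0874
gripper_force: 0.0
clock: 18.3
tool_pos: [0.5117, -0.1039, 0.2324]
orientation: [-179.8, -0.2, 178.7]
force: [-0.2, -0.2, -0.1]
opening: 0.0878
gripper_force: 0.0
```

```bash
python3 -m creep '[{"grip":0,"delta_pos":[-0.4,-0.3,-0.16],"rotation":[0,0,0]},{"grip":0,"delta_pos":[-0.8,-0.6,-0.16],"rotation":[0,0,0]},{"grip":0,"delta_pos":[-0.8,-1,-0.16],"rotation":[0,0,0]},{"grip":0,"delta_pos":[-0.8,-1,-0.16],"rotation":[0,0,0]}]'
python3 -m creep '[{"grip":0,"delta_pos":[-0.06,-0.15,0],"rotation":[0,0,0]},{"grip":0,"delta_pos":[-0.06,-0.15,0],"rotation":[0,0,0]},{"grip":0,"delta_pos":[-0.06,-0.15,0],"rotation":[0,0,0]}]'
python3 - <<'E'
from h import *
import cv2
s=cam("wrist");im=s["color"][:,:,::-1].copy()
np.savez("w5.npz",R=s["R"],t=s["t"],intrinsics=s["intrinsics"])
a=cv2.resize(im[60:240,260:400],None,fx=3,fy=3,interpolation=2)
s=cam("scene");b=cv2.resize(s["color"][180:310,310:420,::-1].copy(),None,fx=3.4,fy=3.4,interpolation=2)
h=max(a.shape[0],b.shape[0]);f=lambda i:cv2.copyMakeBorder(i,0,h-i.shape[0],0,0,0)
cv2.imwrite("pics/fin.png",np.hstack([f(a),f(b)])[:,:800])
E
```

```text
clock: 18.7
tool_pos: [0.5901, -0.2066, 0.2461]
orientation: [-179.8, -0.5, 178.8]
force: [-1.1, -0.6, 0.3]
opening: 0.0875
gripper_force: 0.0
clock: 19.0
tool_pos: [0.5957, -0.2184, 0.2479]
orientation: [-179.9, -0.3, 179.0]
force: [0.6, -0.2, 1.2]
opening: 0.0876
gripper_force: 0.0
```

View pics/fin.png

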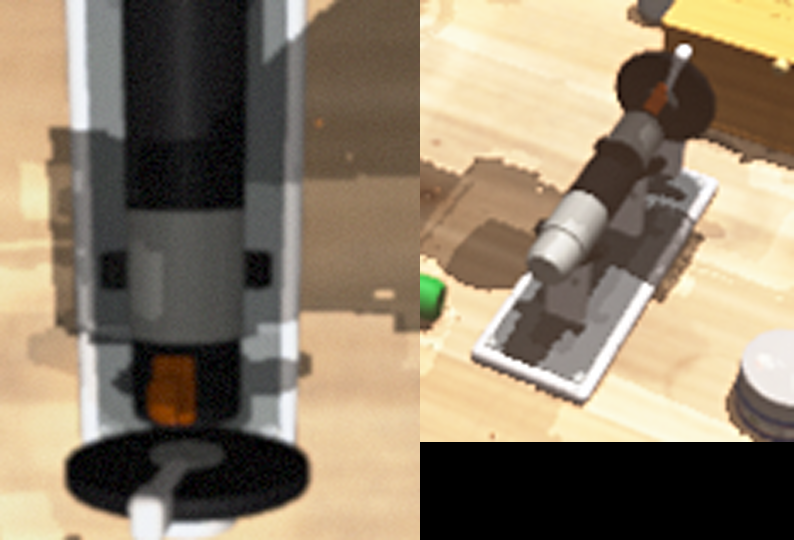

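Run:
```python
from h import *
s=np.load("w5.npz")
f=lambda x,y:(260+x/3-.3,60+y/3-.3)
A=onplane(s,f(185,270),[0,0,1],.09);print("rest mid",A)
for e in((131,210),(245,210),(131,340),(244,340)):print("barrel",onplane(s,f(*e),[0,0,1],.1))
for p in((148,390),(172,390),(196,390)):print("tab",onplane(s,f(*p),[0,0,1],.127))
X=.509+.107
for p in((66,475),(310,475),(148,500),(148,520)):print("disc/pointer",onplane(s,f(*p),[1,0,0],X))
w=np.load("w2.npz");g=lambda x,y:(220+x/2.5-.3,y/2.5-.3)
print("band far edge before/after",onplane(w,g(275,319),[0,0,1],.113),onplane(s,f(188,208),[0,0,1],.113))
print("steel end",onplane(w,g(275,435),[0,0,1],.113),onplane(s,f(188,343),[0,0,1],.113))
```

```text
rest mid [ 0.55799165 -0.21844741  0.09      ]
barrel [ 0.53888055 -0.23404288  0.1       ]
barrel [ 0.53949795 -0.2001498   0.1       ]
barrel [ 0.57804683 -0.23541117  0.1       ]
barrel [ 0.57867518 -0.20060202  0.1       ]
tab [ 0.58753755 -0.22920852  0.127     ]
tab [ 0.58765963 -0.22242047  0.127     ]
tab [ 0.58778171 -0.21563284  0.127     ]
disc/pointer [ 0.616      -0.25532657  0.11631329]
disc/pointer [ 0.616      -0.18218639  0.12018787]
disc/pointer [ 0.616      -0.22949714  0.1393799 ]
disc/pointer [ 0.616      -0.22879381  0.15457606]
band far edge before/after [ 0.5384374  -0.21771791  0.113     ] [ 0.53803389 -0.21700689  0.113     ]
steel end [ 0.57834756 -0.21742431  0.113     ] [ 0.57687262 -0.21775657  0.113     ]
```

The final crop shows the tab at about crop x 172, leaning 11.5°. The pointer leans about 12.5°, so they agree within roughly 1 mm. The mill is seated and centred, and the disc and bystanders have not moved. I hand in.

```bash
python3 -c "
from plant import ctrl
print(ctrl.close_job())"
```

```text
the job is handed in; nothing more can be done
None
```

I turned the mill in two grasps with a set-down between them and handed the job in at about 19 s; by camera it lies seated in both rests with the tab within about 1 mm of the pointer's line, but the hand-in returned no verdict.

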